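# Park the slide spinner's turning rotor with its lock pin

## Task

The slide spinner's rotor is still turning. Take the round-knobbed lock pin out of the pin block, bring its tip down lightly on the rotor's face above the fixed slot, and drag on it to slow the rotor to a creep so that the rotor's hole comes to rest over the slot; then push the pin gently through the hole into the slot until it is fully home, and let go. Press with only a few newtons throughout, and leave the rotor key and everything else on the bench where it is.

Things in the scene. Friction and masses are not known exactly. Their poses are not given: they have to be found in the camera images.
- spinner: Slide spinner, fixed to the bench: white box with a grey deck, 270 (x) x 230 (y) x 62 mm high, dial on its -x side. Origin at the centre of its underside; its z is the rotor's axis. The deck's top is 62 mm above the bench.
- slot (a point): Fixed slot in the grey deck: a point on its centre line at the deck's top, 75 mm from the rotor's axis along the spinner's +x, straight below the circle on which the rotor's hole travels. The slot is 13 mm wide (y) and runs radially (x) from 58 to 120 mm from the axis, so its outer end shows beyond the rotor's rim; 22 mm deep, flat floor.
- rotor (a joint): Rotor angle (rad), counted on over many turns, growing counter-clockwise from above; hole exactly over the slot at whole multiples of 2 pi. Starts at 3 to 4.5 rad/s and runs down by only a quarter in 40 s: a weak idle drive still turns it. A drag of 0.6 to 1.2 N at the hole's circle stops it, less drag slows it in proportion, and it starts again when freed. Pin friction unknown.
- rotor_hub (a point): Centre of the rotor, at the level of its top face. The rotor is a flat aluminium disc, 95 mm radius, 8 mm thick, top face 18 mm above the deck (80 mm above the bench). Flat outside the hub (22 mm radius, 20 mm tall) and low screw heads (to 43 mm radius). Soft rubber mount: pressed anywhere, the rotor sinks level, 1 mm per 0.8 N, up to 10 mm, then hard; it springs back up.
- rotor_hole (a point): Centre of the rotor's only through hole, at the level of its top face, 75 mm from the axis; x points radially outwards. Round, 12.5 mm in diameter. When the hole creeps under a pressing pin, the sprung rotor jumps up round the pin and the pin stops it; at full speed the hole skips past.
- pin_block: Grey pin block, fixed, 70 (x) x 150 (y) x 45 mm high, with two 14 mm through holes 38 mm either side of its centre along its y. One holds the lock pin, the other the rotor key; which is which varies. Origin at the centre of its underside.
- lock_pin: Lock pin, loose, about 80 g: steel shaft 10 mm in diameter, 36 mm long, below a black round knob 24 mm in diameter, 36 mm tall. Origin at the centre of the shaft's tip, z towards the knob: shoulder (knob's underside) at z = 36 mm, top at 72 mm. It stands with the shoulder on the block's top. Fully home: shoulder on the rotor's face, tip 18 mm below the deck's top.
- rotor_key: Rotor key, loose, not to be touched: same shaft, but with a steel collar 18 mm in diameter and 18 mm tall and a black crossbar 50 mm long and 12 mm thick on top. Origin at the centre of its tip.
- oil_bottle: Bystander: small amber bottle, 36 mm in diameter, 75 mm tall. Origin at the centre of its underside.
- petri_a: Bystander: closed dish, 90 mm in diameter, 15 mm tall. Origin at the centre of its underside.
- petri_b: Bystander: closed dish, 84 mm in diameter, 14 mm tall. Origin at the centre of its underside.
- slide_box: Bystander: blue slide box, 90 x 170 x 32 mm. Origin at the centre of its underside.
- swab_cup: Bystander: white cup, 72 mm in diameter, 85 mm tall. Origin at the centre of its underside.
- stain_jar: Bystander: glass jar, 56 mm in diameter, 85 mm tall. Origin at the centre of its underside.

How it is judged (in metres and radians):
On the way, in this order (a step that is already met when the one before it is completed fails the run):
1. the lock pin is drawn out of the pin block (height (world z) of lock_pin above 0.05 m), for 0.1 s.
2. the pin drags on the rotor and has slowed it below 1.5 rad/s, its tip not yet in the hole (contact force between lock_pin and rotor above 0.2 N and velocity of joint rotor below 1.5 rad/s and z of lock_pin in the frame of rotor_hole above -0.002 m), for 0.1 s.
At the end, for the whole second after the job is handed in: The lock pin stands (within 0.2 rad of upright) through the rotor's hole in the deck's slot, its tip at least 33 mm below the rotor's top face, within 6 mm of the slot point and 9 mm of the hole's axis; rotor and pin are at rest, and the rotor key is within 20 mm of where it stood (z of lock_pin in the frame of rotor_hole below -0.033 m and horizontal distance between lock_pin and rotor_hole below 0.009 m and horizontal distance between lock_pin and slot below 0.006 m and angle between lock_pin's own z axis and vertical below 0.2 rad and velocity of joint rotor between -0.05 and 0.05 rad/s and linear speed of lock_pin below 0.02 m/s and distance of rotor_key from where it was at the start of the episode below 0.02 m); the robot touches nothing.
It fails at once if the rotor is pressed or struck with more than 15 N (contact force between rotor and anything else above 15 N).
It fails at once if a bystander is pushed more than 30 mm (distance of any of oil_bottle, petri_a, petri_b, slide_box, swab_cup, stain_jar, rotor_key from where it was at the start of the episode above 0.03 m).
It also fails if it takes over 58 s, if anything falls off the work surface, if the arm or the gripper's body presses on something with over 40 N, if the wrist force passes 120 N, or if a joint passes its speed limit or range.

## Robot

A 6-joint arm with a two-finger parallel gripper is mounted at the origin on the work surface. World frame = base frame: x ahead of the robot, y to its left, z up, the work surface at z = 0. Lengths are in mm, angles in rad, forces in N, time in s.
With the tool pointing down it reaches from about 350 to 875 mm from the base axis. Payload 4.2 kg.
Tool frame: the origin (TCP) lies between the finger pads; the fingertips stand 14 mm ahead of it and the grasp point (between the pads) lies 5 mm behind it; z points along the fingers, y is the line along which they close (so a half turn about z gives the same grasp; the last joint's range is limited). The gripper opens to 85 mm and grips with 20 to 120 N. Pads are 22 mm wide; open, the fingers measure 114 mm over their backs; the gripper's body (76 mm by 85 mm) begins 54 mm behind the grasp point. The pads swing forward as they close: fully open they stand 13 mm farther back than shut.
Start: joints at [-1.089, 0.385, 0.008, 0, -1.194, -0.259], TCP at [138.119, -609.526, 245.312] pointing down, gripper open.
Joint ranges: [-3.14, 3.14], [-1.21, 2.06], [-1.07, 1.41], [-3.16, 2.05], [-2.99, -0.16], [-3.1, 3.1]. Speed limits (rad/s): [2.79, 2.79, 3.14, 3.14, 3.14, 3.14].

## Interface

Orientations are given as a unit quaternion [x, y, z, w].
In Python, from bench import * gives the robot as it stands.
- The arm moves only by the tool carry_out, never from a script. Its argument "motion" is a list of rows, each a list of 7 numbers: the turn, a rotation vector about the tool's x, y, z in rad, then the shift along the tool's x, y, z in mm, then the opening, from -1 (shut) to 1 (fully open), so that 0 is half open. A call has 1 to 5 rows; each row is the pose to reach, as a shift and turn from the pose commanded when the call began, along the tool's axes at that moment; what a row does not reach only later rows make up. A row lasts 1/8 s, in which the tool goes at most 62.5 mm and 10.7 degrees, less where a joint would pass 70% of its speed; a pose out of reach is approached as far as the arm can. A call with a gripper value outside its range is refused whole. The fingers move at their own pace and stop on an object; the grip force is fixed at half the most. Time passes only in rows, so rows that repeat a pose let the fingers close. It gives the time, the measured TCP pose, the force, the opening and the grip force at its end, in the units of the state.
- read_state(): the state, without advancing time (a new reading comes with each control period).
- get_image(name): name is "side" or "top"; returns a dict with "color" (400x640x3 uint8, blue, green, red), "mtx" (3x3 intrinsics, pixels), "position" and "orientation" of the camera in the world. Camera axes: x right, y down, z forward; pixel columns grow to the right and rows downward; lengths in mm; the calibration is good to about 2 mm. A picture is of the moment at which its call begins. There is no depth.
- job_done(): hands the job in; it is judged then, once.
The state is a dict: "clock": time; "joints": joint angles; "joint_vel": joint speeds; "joint_efforts": joint torques, N m; "position": TCP position; "ee_rot": TCP orientation; "contact_force": force on the tool from outside, world axes, zero at the start; "wrist_torque": the same for the moment, N m; "gripper_width": finger opening in mm; "grasp_force": force on a finger pad.
Only numpy, scipy, OpenCV 4.12 (cv2) and the standard library are available. Lean on these libraries where they do the work, as an engineer would, in place of code of your own. Each camera call takes 0.05 s, during which the arm holds its last target. There are 200 camera calls.

## Working session

There is one attempt and no reset: what is moved stays moved. The work goes in short steps, Python scripts to look and compute and a tool call to move; the robot and the scene stay as the last step left them, time stands still between calls to the robot, and variables do not carry over. Pictures are saved under pics/ and viewed, at most 10 in all, crops included, and the job is handed in when it is done.

Besides the shell and the picture viewer there is one more tool, called as name(argument=value, ...), one argument or row to a line, values as JSON. carry_out: Moves the arm, as the interface text tells. Its arguments: {"type":"object","properties":{"motion":{"type":"array"}},"required":["motion"]}

```bash
mkdir -p pics; ls; python3 - <<'E'
from bench import *
import cv2, numpy as np
s=read_state(); print({k:np.round(v,3).tolist() for k,v in s.items()})
for n in("side","top"):
    d=get_image(n); cv2.imwrite(f"pics/{n}1.png",d["color"]); print(n,np.round(d["mtx"],1).tolist(),d["position"],d["orientation"])
E
```

```text
pics
{'clock': 0.0, 'joints': [-1.089, 0.386, 0.007, -0.001, -1.194, -0.259], 'joint_vel': [-0.001, 0.0, 0.001, -0.001, 0.002, -0.001], 'joint_efforts': [-0.001, -39.229, 18.839, 4.186, -0.005, -0.0], 'position': [138.01, -609.011, 244.242], 'ee_rot': [-0.111, 0.994, 0.001, -0.0], 'contact_force': [0.07, -0.364, -0.194], 'wrist_torque': [-0.004, -0.044, -0.01], 'grasp_force': 0.0, 'gripper_width': 85.538}
side [[468.2, 0.0, 318.3], [0.0, 468.2, 198.8], [0.0, 0.0, 1.0]] [223.51491035 911.09078003 901.68550517] [-0.15857348  0.89637952 -0.40877317  0.06528945]
top [[387.1, 0.0, 324.4], [0.0, 387.1, 201.4], [0.0, 0.0, 1.0]] [ 377.14852582    3.64448596 1152.57164297] [ 0.70762684 -0.7019516   0.05120138 -0.06250303]
```

View pics/top1.png

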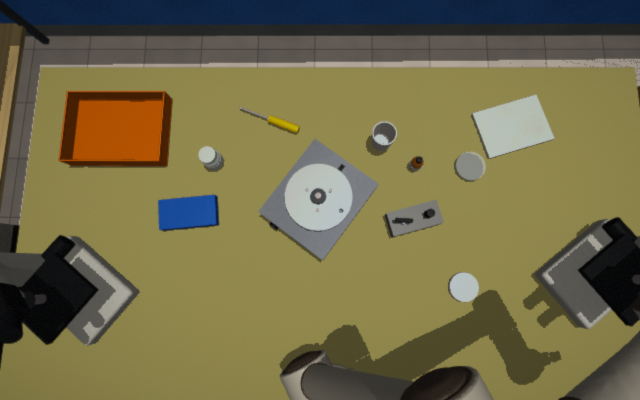

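View pics/side1.png

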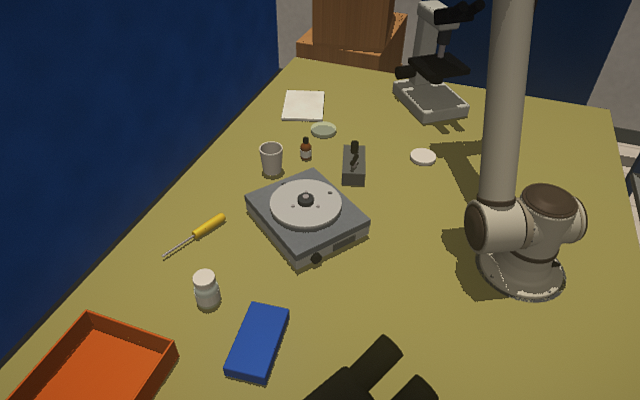

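The top view shows the hub at about (318,198), the slot's outer end at (341,167), the dial at (274,226) and the rotor hole near (341,210). The lock pin's round knob is at about (430,212) and the key's crossbar at (403,220). The side view shows the same layout with the knob at about (354,146).

```bash
cat > h.py <<'E'
import cv2, numpy as np
from bench import *
from scipy.spatial.transform import Rotation as R
def ray(d,p):
    uv=np.linalg.inv(d["mtx"])@[p[0],p[1],1.]
    return np.array(d["position"],float),R.from_quat(d["orientation"]).apply(uv)
def onz(d,p,z):
    o,v=ray(d,p); return o+v*(z-o[2])/v[2]
def two(d1,p1,d2,p2):
    o1,v1=ray(d1,p1);o2,v2=ray(d2,p2)
    t=np.linalg.lstsq(np.c_[v1,-v2],o2-o1,rcond=None)[0]
    a=o1+v1*t[0];b=o2+v2*t[1]; return (a+b)/2,np.linalg.norm(a-b)
def blobs(d,box,lo,hi,amin=8):
    x0,y0,x1,y1=box; g=d["color"][y0:y1,x0:x1].max(2)
    m=((g>=lo)&(g<=hi)).astype(np.uint8)
    n,l,st,c=cv2.connectedComponentsWithStats(m)
    return [(np.round(c[i]+[x0,y0],1).tolist(),st[i].tolist()) for i in range(1,n) if st[i,4]>=amin]
E
python3 - <<'E'
from h import *
t=get_image("top"); s=get_image("side")
a=cv2.resize(t["color"][130:270,250:450],None,fx=4,fy=4,interpolation=cv2.INTER_NEAREST)
cv2.imwrite("pics/c1.png",a)
b=cv2.resize(s["color"][120:280,235:385],None,fx=3.5,fy=3.5,interpolation=cv2.INTER_NEAREST)
cv2.imwrite("pics/c2.png",b)
for n,d,bx in(("top pin",t,(385,195,445,240)),("top slot",t,(332,158,350,178)),("top spin",t,(290,170,350,225)),("side pin",s,(338,135,370,188))):
    print(n,blobs(d,bx,0,60))
m=(t["color"][150:250,270:370].min(2)>170).astype(np.uint8)
c=max(cv2.findContours(m,0,2)[0],key=cv2.contourArea); e=cv2.fitEllipse(cv2.convexHull(c)); p=np.array(e[0])+[270,150]
print("rotor",p,e,onz(t,p,80))
E
```

```text
top pin [([428.4, 213.2], [38, 14, 12, 9, 80]), ([388.4, 225.7], [0, 20, 8, 22, 52]), ([402.6, 220.3], [8, 23, 20, 6, 84])]
top slot [([340.9, 167.1], [7, 7, 5, 5, 18])]
top spin []
side pin [([354.0, 151.8], [12, 6, 9, 25, 142]), ([351.6, 169.3], [13, 32, 3, 5, 9]), ([342.4, 178.3], [4, 39, 3, 11, 17]), ([362.8, 179.9], [24, 40, 2, 11, 13])]
rotor [318.02791214 196.58955765] ((48.02791213989258, 46.58955764770508), (65.53388214111328, 66.80664825439453), 79.23446655273438) [564.71762411  39.75557823  80.        ]
```

View pics/c1.png

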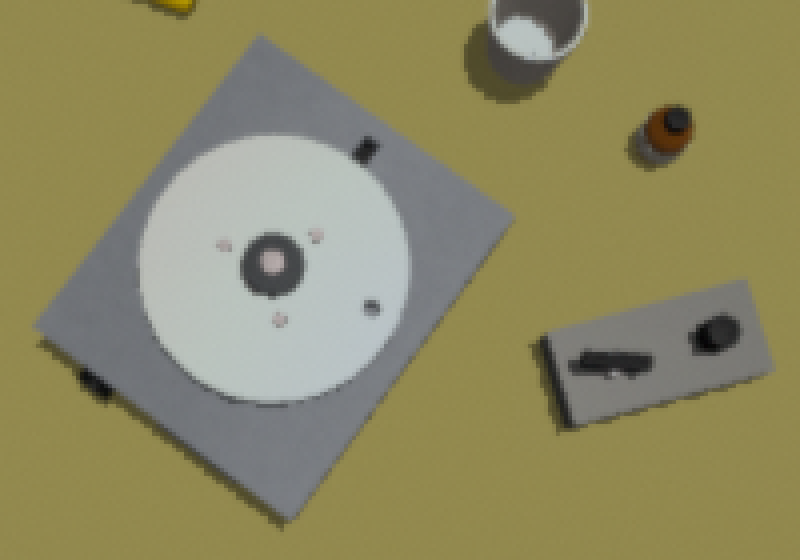

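View pics/c2.png

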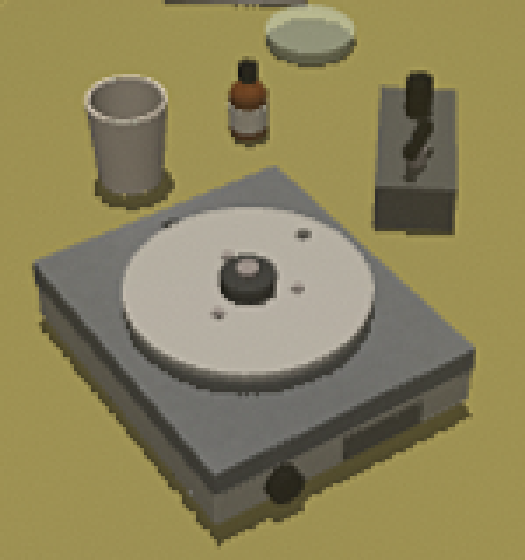

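The crop gives deck corners near full-image (315,139), (378.5,184), (322,260) and (259,211.5). The block's top corners are near (436.5,200.5), (443.5,222.5), (393.5,236) and (386,215), with the round knob at about (430,212).

```bash
python3 - <<'E'
from h import *
t=get_image("top"); s=get_image("side")
C=[onz(t,p,62)[:2] for p in((315,139),(378.7,184),(322,260),(259.3,211.5))]
print("deck",np.round(C,1).tolist(),np.mean(C,0)); 
for i in range(4): v=C[(i+1)%4]-C[i]; print(np.linalg.norm(v),np.degrees(np.arctan2(v[1],v[0])))
B=[onz(t,p,45)[:2] for p in((436.6,200.5),(443.5,222.7),(393.3,236.6),(386.5,214.5))]
print("block",np.round(B,1).tolist(),np.mean(B,0))
for i in range(4): v=B[(i+1)%4]-B[i]; print(np.linalg.norm(v),np.degrees(np.arctan2(v[1],v[0])))
print("knob top",onz(t,(430.3,212.4),81), "shaft mid",onz(t,(428.4,213.2),65))
print("side knob",onz(s,(354,151.8),63))
print("slot outer",onz(t,(341,167),62))
for d,bx in((t,(285,165,352,230)),(s,(268,178,342,230))):
    print(blobs(d,bx,0,130,4))
E
```

```text
deck [[739.2, 51.3], [605.7, -133.3], [388.6, 27.2], [523.6, 207.3]] [564.28381665  38.09191485]
227.8572598231418 -125.87816311961109
269.9592241707181 143.52401297982314
225.10350651097184 53.1428227387356
266.0983700123445 -35.88464168859656
block [[561.6, -301.6], [497.4, -318.9], [456.6, -175.0], [519.9, -156.7]] [ 508.86625289 -238.04855346]
66.50494671997511 -164.95248123750457
149.62862034998565 105.8500821161827
65.89292694571336 16.11367472427574
150.86451058768318 -73.9196955146666
knob top [ 521.99016512 -273.04055499   81.        ] shaft mid [ 521.83784895 -271.75603122   65.        ]
side knob [ 509.55372577 -243.98338617   63.        ]
slot outer [655.23523059 -25.11106694  62.        ]
[([291.9, 172.1], [0, 0, 20, 22, 119]), ([340.7, 167.1], [48, 0, 14, 7, 57]), ([349.3, 173.7], [61, 1, 6, 15, 42]), ([350.8, 182.8], [65, 17, 2, 3, 4]), ([317.5, 196.2], [25, 23, 16, 17, 183]), ([344.9, 198.6], [58, 32, 4, 4, 10]), ([291.5, 222.8], [0, 42, 25, 23, 203]), ([343.0, 223.3], [43, 45, 24, 20, 121])]
[([272.9, 178.3], [0, 0, 11, 2, 15]), ([300.3, 211.1], [0, 0, 74, 52, 923]), ([341.0, 181.5], [73, 1, 1, 6, 6]), ([313.5, 184.2], [44, 5, 4, 3, 10]), ([305.2, 199.9], [28, 15, 18, 14, 181]), ([319.6, 199.4], [50, 21, 4, 2, 5]), ([301.2, 210.8], [32, 32, 3, 2, 4])]
```

carry_out(
  motion=[
    [0, 0, -0.18, -50, 27, 10, 0],
    [0, 0, -0.36, -100, 54, 20, 0],
    [0, 0, -0.54, -150, 81, 30, 0],
    [0, 0, -0.72, -199, 108, 40, 0],
    [0, 0, -0.9, -249, 135, 50, 0],
  ],
)

```text
clock: 0.92
position: [352.3, -421.5, 195.2]
ee_rot: [-0.535, 0.845, -0.0, 0.0]
contact_force: [1.0, 0.5, -0.2]
gripper_width: 42.5
grasp_force: 0.0
```

```bash
cat >> h.py <<'E'
def go(target,yaw=None):
    s=read_state(); r=R.from_quat(s["ee_rot"]); y=r.apply([0,1,0]); a=np.degrees(np.arctan2(y[1],y[0]))%360
    sh=r.inv().apply(np.array(target)-s["position"])
    tz=None if yaw is None else -np.radians((yaw-a+180)%360-180)
    ez=r.apply([0,0,1])
    print("t",round(s["clock"],2),"pos",np.round(s["position"],1),"yaw",round(a,1),"tilt",np.round(ez[:2],3),"F",np.round(s["contact_force"],2),"w",round(s["gripper_width"],1),"g",round(s["grasp_force"],1),"shift",np.round(sh,1),"turn",tz)
E
python3 -c "
from h import *
go([520.5,-273.5,150],195.9)"
```

```text
t 0.93 pos [ 352.3 -421.5  195.2] yaw 154.7 tilt [ 0. -0.] F [ 1.02  0.49 -0.18] w 42.5 g 0.0 shift [-205.8  -88.6   45.2] turn -0.7195936377573604
```

carry_out(
  motion=[
    [0, 0, -0.18, -52, -22, 12, 0],
    [0, 0, -0.36, -103, -44, 24, 0],
    [0, 0, -0.54, -154, -67, 36, 0],
    [0, 0, -0.72, -206, -89, 45, 0],
    [0, 0, -0.72, -206, -89, 45, 0],
  ],
)

```text
clock: 1.55
position: [522.9, -273.2, 149.2]
ee_rot: [0.798, -0.603, -0.0, 0.0]
contact_force: [-1.7, 0.1, 0.3]
gripper_width: 43.0
grasp_force: 0.0
```

```bash
python3 - <<'E'
from h import *
go([520.5,-273.5,63],195.9)
t=get_image("top"); s=get_image("side")
a=cv2.resize(t["color"][170:250,370:470],None,fx=4,fy=4,interpolation=cv2.INTER_NEAREST)
b=cv2.resize(s["color"][100:200,310:390],None,fx=4,fy=4,interpolation=cv2.INTER_NEAREST)
w=np.zeros((400,720,3),np.uint8); w[:320,:400]=a; w[:,400:]=b; cv2.imwrite("pics/c3.png",w)
E
```

```text
t 1.55 pos [ 522.9 -273.2  149.2] yaw 195.9 tilt [-0.001  0.   ] F [-1.71  0.15  0.28] w 43.0 g 0.0 shift [-0.3  2.3 86.2] turn -3.8409489062169286e-05
```

View pics/c3.png

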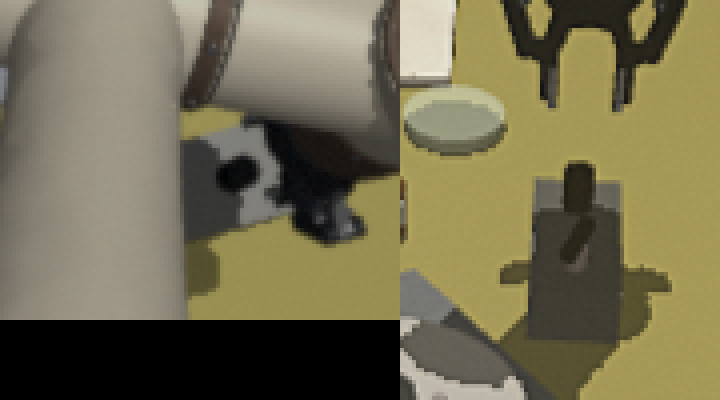

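The crop shows the knob standing between the finger tips in the side view: knob centre at about full (354.8,146.5), fingertips' middle at about (356.4,126.5). I'll check the offset by ray.

```bash
python3 - <<'E'
from h import *
t=get_image("top"); s=get_image("side")
print(two(t,(430.3,212.4),s,(354.9,141.5)), two(t,(429,213),s,(354.8,146.5)))
def proj(d,P):
    c=R.from_quat(d["orientation"]).inv().apply(np.array(P)-d["position"]); p=d["mtx"]@c; return p[:2]/p[2]
p=read_state()["position"]; print("tips", proj(s,[p[0],p[1],p[2]-14]), proj(s,[p[0],p[1],p[2]-9]))
for x,y in((520.5,-273.5),(522,-272.5)): print(proj(s,[x,y,63]),proj(t,[x,y,81]))
E
```

```text
(array([ 519.33896364, -273.59984305,   80.54453918]), np.float64(5.4755287915104285)) (array([ 519.53254122, -275.06085735,   60.89775374]), np.float64(6.931120699159346))
tips [355.26174779 125.47296289] [355.36825626 124.05937274]
[353.31552814 145.95971509] [430.48454404 212.93283847]
[352.76566978 146.03325154] [430.10458685 212.39509445]
```

carry_out(
  motion=[
    [0, 0, 0, 0, 2.3, 40, 0],
    [0, 0, 0, 0, 2.3, 75, 0],
    [0, 0, 0, 0, 2.3, 86, 0],
    [0, 0, 0, 0, 2.3, 86, -1],
    [0, 0, 0, 0, 2.3, 86, -1],
  ],
)

```text
clock: 2.38
position: [519.3, -276.9, 65.9]
ee_rot: [0.796, -0.605, 0.001, -0.0]
contact_force: [0.3, -0.0, -0.1]
gripper_width: 22.3
grasp_force: 58.5
```

carry_out(
  motion=[
    [0, 0, 0, 0, 0, 0, -1],
    [0, 0, 0, 0, 0, 0, -1],
    [0, 0, 0, 0, 0, -10, -1],
    [0, 0, 0, 0, 0, -40, -1],
    [0, 0, 0, 0, 0, -90, -1],
  ],
)

```text
clock: 3.0
position: [516.6, -275.8, 154.0]
ee_rot: [0.796, -0.605, -0.003, 0.001]
contact_force: [0.4, -0.9, -1.1]
gripper_width: 22.2
grasp_force: 59.8
```

```bash
python3 - <<'E'
from h import *
go([625.4,-5.2,145],233.7)
s=get_image("side"); cv2.imwrite("pics/s4.png",cv2.resize(s["color"][60:210,260:420],None,fx=4,fy=4,interpolation=cv2.INTER_NEAREST))
E
```

```text
t 3.0 pos [ 516.6 -275.8  154. ] yaw 195.6 tilt [-0.006  0.002] F [ 0.41 -0.9  -1.14] w 22.2 g 59.8 shift [-231.4 -177.5    8.8] turn -0.6653987658828399
```

View pics/s4.png

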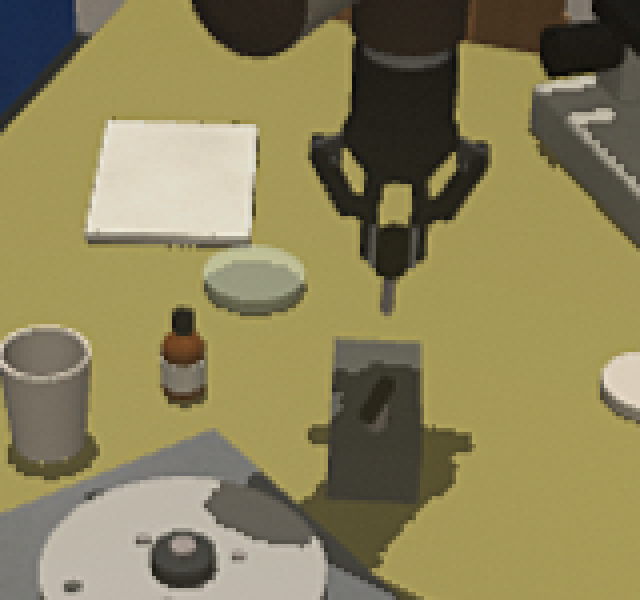

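The pin is held, hanging upright from the fingers (knob at crop (392,250), shaft tip at (387,312)); the key is still in the block.

carry_out(
  motion=[
    [0, 0, -0.11, -39, -30, -3, -1],
    [0, 0, -0.22, -78, -60, -5, -1],
    [0, 0, -0.33, -117, -90, -5, -1],
    [0, 0, -0.44, -156, -120, -5, -1],
    [0, 0, -0.56, -195, -150, -3, -1],
  ],
)

```text
clock: 3.68
position: [610.4, -46.8, 158.0]
ee_rot: [0.933, -0.359, -0.0, 0.0]
contact_force: [0.6, -0.1, -1.6]
gripper_width: 22.4
grasp_force: 59.8
```

```bash
python3 -c "
from h import *
go([625.4,-5.2,150],233.7)"
```

```text
t 3.67 pos [610.4 -46.8 158. ] yaw 227.9 tilt [-0. -0.] F [ 0.62 -0.08 -1.59] w 22.4 g 59.8 shift [-16.8 -40.9   8. ] turn -0.10120567650929059
```

carry_out(
  motion=[
    [0, 0, -0.05, -9, -21, 4, -1],
    [0, 0, -0.1, -17, -41, 7, -1],
    [0, 0, -0.1, -17, -41, 7, -1],
    [0, 0, -0.1, -17, -41, 7, -1],
  ],
)

```text
clock: 4.18
position: [625.1, -7.3, 150.3]
ee_rot: [0.949, -0.315, -0.0, 0.0]
contact_force: [0.4, 0.0, -1.5]
gripper_width: 22.4
grasp_force: 59.8
```

```bash
python3 - <<'E'
from h import *
go([625.4,-5.2,150],233.7)
t=get_image("top"); s=get_image("side")
a=cv2.resize(t["color"][130:230,270:370],None,fx=4,fy=4,interpolation=cv2.INTER_NEAREST)
b=cv2.resize(s["color"][120:260,240:340],None,fx=4,fy=4,interpolation=cv2.INTER_NEAREST)
w=np.zeros((560,800,3),np.uint8); w[:400,:400]=a; w[:,400:]=b; cv2.imwrite("pics/c5.png",w)
E
```

```text
t 4.17 pos [625.1  -7.3 150.3] yaw 233.3 tilt [-0.001 -0.   ] F [ 0.35  0.02 -1.45] w 22.4 g 59.8 shift [-1.  -1.8  0.3] turn -0.0063649596442732865
```

View pics/c5.png

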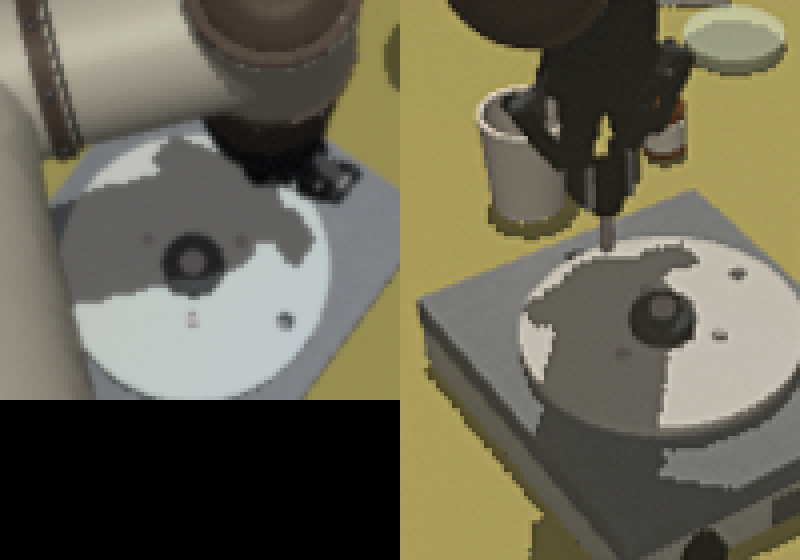

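The side view shows the pin tip at about full (291.8,182.5) and the slot end at (283.5,183.5). The gripper hides the pin from the top camera. I'll track the hole with the arm still to get the rotor's circle, and compare the pin's shaft against it.

```bash
cat >> h.py <<'E'
def proj(d,P):
    c=R.from_quat(d["orientation"]).inv().apply(np.atleast_2d(P)-d["position"])@d["mtx"].T; return c[:,:2]/c[:,2:]
E
python3 - <<'E'
from h import *
from scipy.optimize import least_squares
ROI={"side":(262,170,345,232),"top":(284,190,355,234)}
for n,N in(("side",26),("top",14)):
    F=[];T=[]
    for i in range(N): T.append(read_state()["clock"]); d=get_image(n); F.append(d["color"].astype(float))
    np.save(f"{n}.npy",np.array(F)[:,100:300,200:400].astype(np.uint8))
    G=np.array(F).sum(3)/3; med=np.median(G,0); x0,y0,x1,y1=ROI[n]; P=[];TT=[]
    for k,g in enumerate(G):
        D=np.clip((med-g)/np.maximum(med,1),0,1); m=(D>.2).astype(np.uint8); M=np.zeros_like(m); M[y0:y1,x0:x1]=m[y0:y1,x0:x1]
        c,l,st,ce=cv2.connectedComponentsWithStats(M)
        b=[(st[i,4],i) for i in range(1,c)]
        if not b: continue
        p=np.array(ce[max(b)[1]]); i,j=p.round().astype(int); yy,xx=np.mgrid[j-4:j+5,i-4:i+5]; w=np.clip(D[j-4:j+5,i-4:i+5]-.08,0,1)
        q=np.array([(w*xx).sum(),(w*yy).sum()])/w.sum()
        w3=onz(d,q,80); r=np.hypot(*(w3[:2]-[564.5,39]))
        if 66<r<84: P.append(w3[:2]);TT.append(T[k])
    P=np.array(P);TT=np.array(TT)
    f=least_squares(lambda v:np.hypot(*(P-v[:2]).T)-75,[564,39],loss="soft_l1")
    c=f.x; a=np.unwrap(np.arctan2(P[:,1]-c[1],P[:,0]-c[0]))
    print(n,len(P),"centre",c,"resid",np.round(f.fun,1).tolist()); print(np.round(TT,2).tolist(),np.round(np.degrees(a)).tolist())
go([0,0,0])
# shaft/knob columns in side image
g=med if n=="side" else np.load("side.npy").mean(3)[-1]
for r in range(66,86): print(r+100,g[r,84:104].astype(int).tolist())
E
```

```text
side 6 centre [563.04377121  42.27235915] resid [0.3, -0.2, 2.7, -0.2, 0.8, 1.4]
[4.28, 4.32, 4.38, 5.03, 5.08, 5.52] [-105.0, -96.0, -87.0, 26.0, 34.0, 113.0]
top 14 centre [566.27160298  39.65268718] resid [0.0, 0.2, 0.1, -0.0, 0.3, -0.3, -0.4, -0.0, -0.1, 0.1, 0.1, -0.1, 0.1, 0.3]
[5.58, 5.62, 5.68, 5.72, 5.78, 5.82, 5.88, 5.92, 5.98, 6.02, 6.08, 6.12, 6.18, 6.22] [119.0, 127.0, 136.0, 144.0, 153.0, 162.0, 170.0, 179.0, 187.0, 196.0, 204.0, 213.0, 221.0, 230.0]
t 6.28 pos [625.5  -6.4 150.3] yaw 233.4 tilt [0. 0.] F [-1.05 -0.09 -1.09] w 22.4 g 59.8 shift [-506.   367.8  150.3] turn None
166 [33, 39, 68, 78, 45, 30, 33, 32, 32, 32, 30, 29, 42, 82, 92, 130, 144, 139, 138, 138]
167 [33, 38, 69, 81, 56, 27, 32, 31, 31, 32, 32, 28, 41, 82, 106, 147, 140, 137, 138, 138]
168 [32, 39, 66, 79, 59, 26, 31, 34, 32, 31, 29, 27, 37, 78, 106, 143, 140, 136, 138, 138]
169 [31, 39, 68, 80, 59, 30, 32, 32, 32, 32, 27, 32, 79, 134, 132, 140, 138, 138, 139, 138]
170 [29, 31, 57, 80, 58, 27, 31, 34, 33, 31, 24, 59, 140, 146, 141, 138, 139, 139, 139, 139]
171 [41, 52, 66, 77, 60, 28, 32, 32, 32, 29, 
[... 742 characters left out ...]
, 109]
179 [126, 124, 124, 125, 121, 100, 78, 81, 78, 96, 120, 113, 117, 132, 143, 145, 158, 161, 174, 174]
180 [124, 124, 124, 127, 122, 96, 77, 81, 78, 107, 155, 177, 175, 177, 181, 180, 185, 187, 190, 190]
181 [127, 125, 121, 118, 119, 105, 73, 79, 78, 131, 189, 190, 187, 188, 187, 187, 190, 193, 195, 195]
182 [98, 98, 124, 154, 180, 163, 65, 71, 85, 159, 194, 188, 186, 187, 191, 195, 184, 122, 126, 127]
183 [84, 122, 181, 188, 201, 193, 142, 151, 153, 195, 199, 195, 194, 197, 184, 123, 121, 80, 85, 85]
184 [179, 187, 202, 187, 125, 126, 113, 118, 119, 130, 127, 126, 127, 128, 123, 81, 87, 90, 91, 93]
185 [193, 125, 128, 121, 82, 86, 87, 89, 88, 86, 86, 85, 86, 86, 89, 90, 93, 94, 94, 93]
```

```bash
python3 - <<'E'
from h import *
from scipy.optimize import least_squares
s=get_image("side"); G=np.load("side.npy").astype(float).mean(3); med=np.median(G,0); off=[200,100]
c0=np.array([564.5,41]); P=[];A=[]
for k,g in enumerate(G):
    a=np.radians(119+171.3*(4.28+.05*k-5.58)); q=proj(s,[*(c0+75*np.array([np.cos(a),np.sin(a)])),80])[0]-off
    i,j=q.round().astype(int); D=np.clip((med-g)/med,0,1); w=np.clip(D[j-4:j+5,i-4:i+5]-.12,0,1)
    if w.sum()<1.: continue
    yy,xx=np.mgrid[j-4:j+5,i-4:i+5]; p=np.array([(w*xx).sum(),(w*yy).sum()])/w.sum()+off
    P.append(onz(s,p,80)[:2]);A.append(np.degrees(a))
P=np.array(P); f=least_squares(lambda v:np.hypot(*(P-v[:2]).T)-75,c0,loss="soft_l1",f_scale=.5)
print("side centre",f.x,len(P),np.round(f.fun,1).tolist(),np.round(A).tolist())
p=read_state()["position"]; print(p,"tip pred px",proj(s,p-[0,0,57]),"shoulder",proj(s,p-[0,0,21]))
# pin from shaft column 290.85 rows 174.5..181.6
print("pin tip by side at z93.3:",onz(s,(290.85,181.6),93.3),"shaft mid z~111",proj(s,p-[0,0,39]))
E
```

```text
side centre [563.86192981  41.78228194] 7 [-0.1, -0.4, 2.0, 0.8, -0.7, 0.3, 2.3] [-104.0, -95.0, -87.0, -52.0, 25.0, 33.0, 110.0]
[625.51095275  -6.46733608 150.31726084] tip pred px [[289.56383818 181.14044042]] shoulder [[289.19337308 170.73094572]]
pin tip by side at z93.3: [621.46314168  -5.87532049  93.3       ] shaft mid z~111 [[289.3803284  175.98410031]]
```

carry_out(
  motion=[
    [0, 0, 0, 0, -2.7, 5, -1],
    [0, 0, 0, 0, -2.7, 10, -1],
    [0, 0, 0, 0, -2.7, 12.5, -1],
    [0, 0, 0, 0, -2.7, 14.5, -1],
    [0, 0, 0, 0, -2.7, 15.5, -1],
  ],
)

```text
clock: 6.95
position: [627.4, -4.2, 134.9]
ee_rot: [0.949, -0.314, 0.0, -0.0]
contact_force: [1.5, -0.1, 1.0]
gripper_width: 22.1
grasp_force: 59.8
```

```bash
cat >> h.py <<'E'
CT=np.array([566.3,39.65]); YAW=-36.2
def watch(N,zr=79,stop=None):
    """hole angle (deg past slot) from top frames; hole is dark on light, in shadow too: local contrast (blackhat) on the hole's circle"""
    out=[]
    for k in range(N):
        s=read_state(); d=get_image("top"); g=d["color"].astype(np.float32).mean(2)
        a=np.radians(np.arange(0,360,2.)); 
        f=lambda r:cv2.remap(cv2.GaussianBlur(g,(0,0),.7),*[m.astype(np.float32).reshape(1,-1) for m in proj(d,np.c_[CT[0]+r*np.cos(a),CT[1]+r*np.sin(a),0*a+zr]).T],cv2.INTER_LINEAR)[0]
        c=np.minimum(f(62),f(88))/np.maximum(f(75),1); vis=(f(62)>60)&(f(88)>60)&(c<4); c=np.where(vis,c,0); i=c.argmax()
        out.append((round(s["clock"],2),round((np.degrees(a[i])-YAW)%360),round(float(c[i]),2),round(float(s["contact_force"][2]),1)))
    return out
E
python3 -c "
from h import *
go([0,0,0]);print(*watch(14),sep='\n');go([0,0,0])"
```

```text
t 6.95 pos [627.4  -4.2 134.9] yaw 233.4 tilt [0.001 0.   ] F [ 1.49 -0.05  1.  ] w 22.1 g 59.8 shift [-506.3  370.7  134.4] turn None
(6.95, 316, 1.48, 1.0)
(7.0, 318, 1.4, 0.6)
(7.05, 316, 1.49, -0.2)
(7.1, 316, 1.49, -0.6)
(7.15, 316, 1.49, -1.1)
(7.2, 316, 1.49, -1.0)
(7.25, 316, 1.48, -0.5)
(7.3, 316, 1.51, -0.8)
(7.35, 316, 1.52, -0.7)
(7.4, 316, 1.51, -0.3)
(7.45, 316, 1.51, 0.1)
(7.5, 316, 1.52, -0.4)
(7.55, 316, 1.52, 0.0)
(7.6, 316, 1.5, -0.6)
t 7.65 pos [627.2  -4.3 134.9] yaw 233.4 tilt [0. 0.] F [ 0.69  1.52 -0.35] w 22.5 g 59.8 shift [-506.1  370.5  134.8] turn None
```

```bash
cat >> h.py <<'E'
def watch(N,name="top",zr=79):
    """hole's angle past the slot (deg) from the darkest change against the frames' median on the hole's circle"""
    c=CT if name=="top" else np.array([563.9,41.8])
    a=np.radians(np.arange(0,360,2.)); S=[];T=[]
    for k in range(N):
        T.append(read_state()); d=get_image(name); g=cv2.GaussianBlur(d["color"].astype(np.float32).mean(2),(0,0),.7)
        S.append(cv2.remap(g,*[m.astype(np.float32).reshape(1,-1) for m in proj(d,np.c_[c[0]+75*np.cos(a),c[1]+75*np.sin(a),0*a+zr]).T],cv2.INTER_LINEAR)[0])
    S=np.array(S); D=np.maximum(np.median(S,0),1); D=(D-S)/D
    for s,q in zip(T,D): print(name,round(s["clock"],2),"ang",round((np.degrees(a[q.argmax()])-YAW)%360),"contrast",round(float(q.max()),2),"F",np.round(s["contact_force"],1).tolist())
    return S
E
python3 -c "
from h import *
S=watch(16)
a=(np.arange(0,360,2)-YAW)%360
o=np.argsort(a);print(S[-1][o].astype(int).tolist())"
```

```text
top 7.65 ang 80 contrast 0.3 F [0.7, 1.5, -0.3]
top 7.7 ang 82 contrast 0.3 F [-0.7, 1.0, 0.2]
top 7.75 ang 86 contrast 0.31 F [0.9, 0.2, 0.1]
top 7.8 ang 88 contrast 0.3 F [0.8, -0.2, 0.6]
top 7.85 ang 92 contrast 0.31 F [0.8, 0.1, -0.7]
top 7.9 ang 94 contrast 0.31 F [-0.1, 0.5, 0.6]
top 7.95 ang 98 contrast 0.31 F [-0.3, 0.6, -0.5]
top 8.0 ang 100 contrast 0.3 F [0.0, 0.2, -0.2]
top 8.05 ang 104 contrast 0.31 F [1.4, -0.9, 0.3]
top 8.1 ang 106 contrast 0.32 F [1.7, -0.0, -0.8]
top 8.15 ang 108 contrast 0.31 F [-0.8, -0.2, -0.4]
top 8.2 ang 112 contrast 0.31 F [0.6, 0.0, 0.9]
top 8.25 ang 114 contrast 0.3 F [0.7, -0.0, -1.0]
top 8.3 ang 118 contrast 0.3 F [0.6, 1.1, -0.4]
top 8.35 ang 120 contrast 0.31 F [0.5, 0.5, -0.7]
top 8.4 ang 124 contrast 0.31 F [0.2, -0.4, -0.2]
[21, 13, 11, 13, 19, 30, 49, 62, 68, 72, 77, 84, 89, 92, 94, 95, 95, 95, 95, 95, 95, 95, 94, 94, 94, 95, 96, 104, 121, 138, 143, 135, 128, 129, 117, 110, 99, 97, 95, 95, 95, 95, 95, 95, 96, 96, 95, 95, 95, 96, 96, 96, 96, 95, 96, 96, 95, 95, 91, 83, 72, 66, 65, 72, 83, 91, 95, 96, 96, 97, 100, 115, 145, 177, 190, 193, 193, 193, 193, 193, 194, 194, 194, 194, 194, 194, 195, 195, 195, 195, 195, 196, 196, 196, 196, 196, 196, 196, 196, 196, 196, 196, 196, 196, 196, 196, 196, 197, 197, 197, 197, 197, 197, 197, 197, 197, 197, 197, 197, 197, 197, 197, 197, 198, 198, 198, 198, 198, 198, 197, 198, 198, 198, 198, 198, 198, 198, 198, 198, 198, 198, 198, 198, 198, 198, 198, 198, 198, 198, 198, 198, 198, 197, 196, 190, 177, 159, 135, 111, 99, 96, 95, 96, 96, 95, 95, 95, 96, 97, 103, 119, 134, 127, 117, 105, 96, 81, 70, 56, 39]
```

carry_out(
  motion=[
    [0, 0, 0, 0, 0, 0, -1],
    [0, 0, 0, 0, 0, 0, -1],
    [0, 0, 0, 0, 0, 0, -1],
    [0, 0, 0, 0, 0, 0, -1],
    [0, 0, 0, 0, 0, 0, -1],
  ],
)

```text
clock: 9.07
position: [627.1, -4.3, 134.8]
ee_rot: [0.949, -0.314, -0.0, 0.0]
contact_force: [0.1, 0.8, 0.2]
gripper_width: 22.5
grasp_force: 59.8
```

carry_out(
  motion=[
    [0, 0, 0, 0, 0, 0, -1],
    [0, 0, 0, 0, 0, 0, -1],
    [0, 0, 0, 0, 0, 0, -1],
    [0, 0, 0, 0, 0, 0, -1],
    [0, 0, 0, 0, 0, 0, -1],
  ],
)

```text
clock: 9.7
position: [627.1, -4.3, 134.8]
ee_rot: [0.949, -0.314, 0.0, 0.0]
contact_force: [-0.1, 0.7, 0.8]
gripper_width: 22.4
grasp_force: 59.8
```

carry_out(
  motion=[
    [0, 0, 0, 0, 0, 0, -1],
    [0, 0, 0, 0, 0, 0, -1],
    [0, 0, 0, 0, 0, 0, -1],
    [0, 0, 0, 0, 0, 0.2, -1],
    [0, 0, 0, 0, 0, 0.4, -1],
  ],
)

```text
clock: 10.32
position: [627.2, -4.3, 134.5]
ee_rot: [0.949, -0.314, 0.0, -0.0]
contact_force: [0.0, 1.1, 1.0]
gripper_width: 22.4
grasp_force: 59.8
```

```bash
python3 -c "
from h import *
S=watch(10);go([0,0,0])"
```

```text
top 10.32 ang 228 contrast 0.32 F [0.0, 1.1, 1.0]
top 10.38 ang 228 contrast 0.27 F [0.8, 0.6, -0.1]
top 10.43 ang 230 contrast 0.2 F [0.4, 0.2, -0.3]
top 10.47 ang 230 contrast 0.12 F [0.1, 0.6, -0.1]
top 10.53 ang 236 contrast 0.13 F [0.2, 0.1, -0.3]
top 10.57 ang 236 contrast 0.15 F [0.8, 1.2, -0.3]
top 10.62 ang 240 contrast 0.17 F [0.3, 0.4, -1.1]
top 10.68 ang 242 contrast 0.24 F [0.4, 0.1, 0.2]
top 10.72 ang 242 contrast 0.33 F [0.4, 0.4, -0.3]
top 10.78 ang 242 contrast 0.38 F [0.2, 0.2, -0.8]
t 10.82 pos [627.1  -4.3 134.4] yaw 233.4 tilt [ 0. -0.] F [1.4  0.34 0.33] w 22.3 g 59.8 shift [-506.   370.5  134.4] turn None
```

carry_out(
  motion=[
    [0, 0, 0, 0, 0, 0, -1],
    [0, 0, 0, 0, 0, 0, -1],
    [0, 0, 0, 0, 0, 0, -1],
    [0, 0, 0, 0, 0, 0, -1],
    [0, 0, 0, 0, 0, 0, -1],
  ],
)

```text
clock: 11.45
position: [627.1, -4.3, 134.4]
ee_rot: [0.949, -0.314, 0.0, -0.0]
contact_force: [-0.3, 0.5, 0.5]
gripper_width: 22.5
grasp_force: 59.8
```

carry_out(
  motion=[
    [0, 0, 0, 0, 0, 0, -1],
    [0, 0, 0, 0, 0, 0, -1],
    [0, 0, 0, 0, 0, 0, -1],
    [0, 0, 0, 0, 0, 0, -1],
    [0, 0, 0, 0, 0, 0, -1],
  ],
)

```text
clock: 12.08
position: [627.1, -4.3, 134.4]
ee_rot: [0.949, -0.314, 0.0, -0.0]
contact_force: [0.7, 0.5, 0.9]
gripper_width: 22.5
grasp_force: 59.8
```

carry_out(
  motion=[
    [0, 0, 0, 0, 0, 0, -1],
    [0, 0, 0, 0, 0, 0, -1],
    [0, 0, 0, 0, 0, 0, -1],
    [0, 0, 0, 0, 0, 0, -1],
    [0, 0, 0, 0, 0, 0.2, -1],
  ],
)

```text
clock: 12.7
position: [627.2, -4.3, 134.3]
ee_rot: [0.949, -0.314, 0.0, -0.0]
contact_force: [0.2, 1.6, -1.1]
gripper_width: 22.7
grasp_force: 59.8
```

```bash
python3 -c "
from h import *
S=watch(10);go([0,0,0])"
```

```text
top 12.7 ang 270 contrast 0.07 F [0.2, 1.6, -1.1]
top 12.75 ang 270 contrast 0.05 F [-0.6, 0.5, -0.4]
top 12.8 ang 272 contrast 0.02 F [0.8, 0.4, 0.9]
top 12.85 ang 2 contrast 0.06 F [1.1, -0.3, 0.6]
top 12.9 ang 8 contrast 0.02 F [1.7, 0.8, -0.6]
top 12.95 ang 0 contrast 0.05 F [0.3, -0.5, 0.8]
top 13.0 ang 278 contrast 0.01 F [0.7, 1.8, -0.4]
top 13.05 ang 8 contrast 0.05 F [0.6, 0.3, -0.9]
top 13.1 ang 0 contrast 0.02 F [1.2, 0.1, -0.4]
top 13.15 ang 8 contrast 0.02 F [0.4, -0.4, -0.6]
t 13.2 pos [627.1  -4.3 134.2] yaw 233.4 tilt [ 0. -0.] F [1.39 0.47 1.04] w 22.5 g 59.8 shift [-506.   370.5  134.2] turn None
```

```bash
python3 -c "
from h import *
a=(np.arange(0,360,2)-YAW)%360;o=np.argsort(a)[100:]
S=watch(2);print(a[o].astype(int).tolist())
print(S[0][o].astype(int).tolist())
for k in range(6): get_image('side')
S=watch(1);print(S[0][o].astype(int).tolist())"
```

```text
top 13.2 ang 6 contrast 0.04 F [1.4, 0.5, 1.0]
top 13.25 ang 10 contrast 0.01 F [1.9, 0.5, 0.2]
[200, 202, 204, 206, 208, 210, 212, 214, 216, 218, 220, 222, 224, 226, 228, 230, 232, 234, 236, 238, 240, 242, 244, 246, 248, 250, 252, 254, 256, 258, 260, 262, 264, 266, 268, 270, 272, 274, 276, 278, 280, 282, 284, 286, 288, 290, 292, 294, 296, 298, 300, 302, 304, 306, 308, 310, 312, 314, 316, 318, 320, 322, 324, 326, 328, 330, 332, 334, 336, 338, 340, 342, 344, 346, 348, 350, 352, 354, 356, 358]
[196, 196, 196, 196, 196, 196, 196, 196, 197, 197, 197, 197, 197, 197, 197, 197, 198, 197, 197, 198, 197, 197, 197, 197, 197, 198, 198, 198, 198, 198, 198, 198, 198, 197, 189, 170, 143, 122, 110, 127, 160, 188, 196, 197, 198, 198, 198, 198, 198, 198, 198, 197, 197, 196, 190, 178, 160, 135, 112, 99, 96, 96, 96, 96, 96, 96, 96, 96, 97, 103, 119, 134, 127, 115, 104, 95, 80, 70, 56, 39]
top 13.6 ang 36 contrast 0.0 F [0.8, 0.3, -0.0]
[196, 196, 196, 196, 196, 196, 196, 196, 197, 197, 197, 197, 197, 197, 197, 197, 197, 197, 197, 198, 198, 198, 198, 198, 198, 198, 198, 198, 198, 198, 198, 198, 198, 197, 189, 170, 142, 122, 110, 126, 160, 188, 196, 197, 197, 197, 198, 198, 198, 198, 198, 198, 198, 196, 190, 178, 160, 135, 111, 99, 96, 96, 96, 96, 96, 95, 95, 95, 96, 103, 119, 134, 126, 115, 104, 95, 80, 71, 56, 38]
```

carry_out(
  motion=[
    [0, 0, 0, 0, 0, -0.3, -1],
    [0, 0, 0, 0, 0, -0.3, -1],
    [0, 0, 0, 0, 0, -0.3, -1],
    [0, 0, 0, 0, 0, -0.3, -1],
    [0, 0, 0, 0, 0, -0.3, -1],
  ],
)

```text
clock: 14.28
position: [627.1, -4.3, 134.5]
ee_rot: [0.949, -0.314, -0.0, 0.0]
contact_force: [1.2, 0.4, -0.4]
gripper_width: 22.0
grasp_force: 59.8
```

carry_out(
  motion=[
    [0, 0, 0, 0, 0, 0, -1],
    [0, 0, 0, 0, 0, 0, -1],
    [0, 0, 0, 0, 0, 0, -1],
  ],
)

```text
clock: 14.65
position: [627.1, -4.3, 134.5]
ee_rot: [0.949, -0.314, -0.0, 0.0]
contact_force: [1.2, 0.7, -0.1]
gripper_width: 22.6
grasp_force: 59.8
```

```bash
cat >> h.py <<'E'
TPL=np.r_[[198]*53,[197,190,178,160,135,112,99,96,96,96,96,96,96,96,96,97,103,119,134,127,115,104,95,80]].astype(float)  # hole circle's brightness, 200..352 deg
def hole(N):
    a=(np.arange(0,360,2)-YAW)%360; o=np.argsort(a)[100:100+len(TPL)]; a=np.radians(np.arange(0,360,2.))
    for k in range(N):
        s=read_state(); d=get_image("top"); g=cv2.GaussianBlur(d["color"].astype(np.float32).mean(2),(0,0),.7)
        q=cv2.remap(g,*[m.astype(np.float32).reshape(1,-1) for m in proj(d,np.c_[CT[0]+75*np.cos(a),CT[1]+75*np.sin(a),0*a+79]).T],cv2.INTER_LINEAR)[0][o]
        D=np.clip(1-q/TPL-.1,0,1); print(round(s["clock"],2),round(float((D*np.arange(200,200+2*len(TPL),2)).sum()/max(D.sum(),.01)),1),round(D.max(),2),np.round(s["contact_force"],1).tolist(),np.round(s["position"],1).tolist())
E
python3 -c "
from h import *
hole(6)"
```

```text
14.65 293.0 0.35 [1.2, 0.7, -0.1] [627.1, -4.3, 134.5]
14.7 294.3 0.32 [0.5, -0.3, -0.6] [627.1, -4.3, 134.5]
14.75 295.6 0.39 [0.5, -0.4, -0.1] [627.1, -4.3, 134.5]
14.8 296.9 0.38 [0.6, -0.0, 0.3] [627.1, -4.3, 134.5]
14.85 298.0 0.33 [0.4, 0.4, -0.4] [627.1, -4.3, 134.5]
14.9 299.4 0.37 [0.3, 1.3, -0.7] [627.1, -4.3, 134.5]
```

carry_out(
  motion=[
    [0, 0, 0, 0, 0, 0, -1],
    [0, 0, 0, 0, 0, 0.1, -1],
    [0, 0, 0, 0, 0, 0.1, -1],
    [0, 0, 0, 0, 0, 0.1, -1],
    [0, 0, 0, 0, 0, 0.1, -1],
  ],
)

```text
clock: 15.58
position: [627.1, -4.3, 134.4]
ee_rot: [0.949, -0.314, 0.0, -0.0]
contact_force: [0.2, 0.4, -0.4]
gripper_width: 22.1
grasp_force: 59.8
```

```bash
python3 -c "
from h import *
hole(2)"
```

```text
15.57 313.2 0.3 [0.2, 0.4, -0.4] [627.1, -4.3, 134.4]
15.62 314.0 0.3 [1.3, 1.0, 0.1] [627.1, -4.3, 134.4]
```

carry_out(
  motion=[
    [0, 0, 0, 0, 0, 0, -1],
    [0, 0, 0, 0, 0, 0, -1],
    [0, 0, 0, 0, 0, 0, -1],
    [0, 0, 0, 0, 0, 0, -1],
    [0, 0, 0, 0, 0, 0, -1],
  ],
)

```text
clock: 16.3
position: [627.1, -4.3, 134.4]
ee_rot: [0.949, -0.314, -0.0, 0.0]
contact_force: [1.2, -0.0, -0.7]
gripper_width: 22.2
grasp_force: 59.8
```

```bash
python3 -c "
from h import *
hole(2)"
```

```text
16.3 324.7 0.19 [1.2, -0.0, -0.7] [627.1, -4.3, 134.4]
16.35 325.4 0.19 [0.6, 1.1, -0.4] [627.1, -4.3, 134.4]
```

carry_out(
  motion=[
    [0, 0, 0, 0, 0, 0, -1],
    [0, 0, 0, 0, 0, 0, -1],
    [0, 0, 0, 0, 0, 0, -1],
    [0, 0, 0, 0, 0, 0, -1],
    [0, 0, 0, 0, 0, 0, -1],
  ],
)

```text
clock: 17.02
position: [627.1, -4.3, 134.4]
ee_rot: [0.949, -0.314, 0.0, -0.0]
contact_force: [-0.1, 0.7, 0.9]
gripper_width: 22.2
grasp_force: 59.8
```

carry_out(
  motion=[
    [0, 0, 0, 0, 0, 0, -1],
    [0, 0, 0, 0, 0, 0, -1],
    [0, 0, 0, 0, 0, 0, -1],
    [0, 0, 0, 0, 0, 0, -1],
    [0, 0, 0, 0, 0, 0, -1],
  ],
)

```text
clock: 17.65
position: [627.1, -4.3, 134.4]
ee_rot: [0.949, -0.314, -0.0, -0.0]
contact_force: [0.3, 0.8, -0.1]
gripper_width: 22.2
grasp_force: 59.8
```

carry_out(
  motion=[
    [0, 0, 0, 0, 0, 0, -1],
    [0, 0, 0, 0, 0, 0, -1],
    [0, 0, 0, 0, 0, 0, -1],
    [0, 0, 0, 0, 0, 0, -1],
    [0, 0, 0, 0, 0, 0, -1],
  ],
)

```text
clock: 18.27
position: [627.1, -4.3, 134.4]
ee_rot: [0.949, -0.314, -0.0, 0.0]
contact_force: [0.8, 0.2, -0.1]
gripper_width: 22.0
grasp_force: 59.8
```

carry_out(
  motion=[
    [0, 0, 0, 0, 0, 0, -1],
    [0, 0, 0, 0, 0, 0, -1],
    [0, 0, 0, 0, 0, 0, -1],
    [0, 0, 0, 0, 0, 0, -1],
    [0, 0, 0, 0, 0, 0, -1],
  ],
)

```text
clock: 18.9
position: [627.2, -4.3, 134.4]
ee_rot: [0.949, -0.314, 0.0, 0.0]
contact_force: [0.9, 0.1, -1.3]
gripper_width: 22.5
grasp_force: 59.6
```

carry_out(
  motion=[
    [0, 0, 0, 0, 0, 0, -1],
    [0, 0, 0, 0, 0, 0, -1],
    [0, 0, 0, 0, 0, 0, -1],
    [0, 0, 0, 0, 0, 0, -1],
    [0, 0, 0, 0, 0, 0, -1],
  ],
)

```text
clock: 19.52
position: [627.1, -4.3, 134.4]
ee_rot: [0.949, -0.314, 0.0, -0.0]
contact_force: [1.1, 0.4, -1.1]
gripper_width: 22.3
grasp_force: 59.6
```

```bash
python3 - <<'E'
from h import *
A=get_image("side")["color"]; T=get_image("top")["color"]; F=[]
for k in range(4): F.append(read_state()["contact_force"]); get_image("top")
A2=get_image("side")["color"]; T2=get_image("top")["color"]
for p,q in((A,A2),(T,T2)):
    D=cv2.absdiff(p,q).max(2); print((D>25).sum(),np.argwhere(D>25)[:6].tolist())
print(np.mean(F,0)); go([0,0,0])
cv2.imwrite("pics/s6.png",cv2.resize(A2[140:250,255:350],None,fx=5,fy=5,interpolation=cv2.INTER_NEAREST))
E
```

```text
3 [[29, 374], [54, 272], [162, 291]]
0 []
[ 1.19733898  0.21340724 -0.54184051]
t 19.93 pos [627.1  -4.3 134.4] yaw 233.4 tilt [ 0. -0.] F [ 0.78 -0.07 -0.91] w 22.7 g 59.6 shift [-506.1  370.5  134.4] turn None
```

View pics/s6.png

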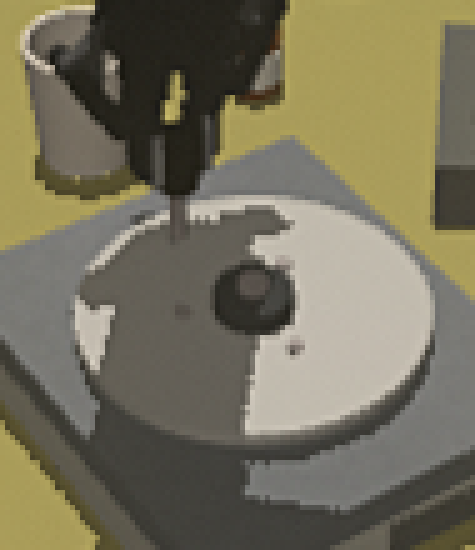

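The picture shows the pin tip at the rotor face over the slot (crop (180,240)), no hole visible elsewhere on the rotor, and the rotor stopped: the hole has caught the pin.

carry_out(
  motion=[
    [0, 0, 0, 0, 0, 1.5, -1],
    [0, 0, 0, 0, 0, 3, -1],
    [0, 0, 0, 0, 0, 4, -1],
    [0, 0, 0, 0, 0, 5, -1],
    [0, 0, 0, 0, 0, 5, -1],
  ],
)

```text
clock: 20.55
position: [627.1, -4.3, 129.3]
ee_rot: [0.949, -0.314, -0.0, 0.0]
contact_force: [1.0, 0.6, -0.2]
gripper_width: 22.4
grasp_force: 59.7
```

```bash
cat >> h.py <<'E'
def force(n=6):
    F=[]
    for k in range(n): get_image("side"); F.append(read_state()["contact_force"])
    print("F mean",np.mean(F,0).round(2)); go([0,0,0])
E
python3 -c "
from h import *
force()"
```

```text
F mean [ 1.26  0.39 -0.59]
t 20.85 pos [627.1  -4.3 129.4] yaw 233.4 tilt [0. 0.] F [ 1.14  1.26 -0.82] w 22.5 g 59.7 shift [-506.   370.5  129.4] turn None
```

carry_out(
  motion=[
    [0, 0, 0, 0, 0, 3, -1],
    [0, 0, 0, 0, 0, 6, -1],
    [0, 0, 0, 0, 0, 8, -1],
    [0, 0, 0, 0, 0, 9.5, -1],
    [0, 0, 0, 0, 0, 11, -1],
  ],
)

```text
clock: 21.48
position: [627.1, -4.3, 118.3]
ee_rot: [0.949, -0.314, 0.0, -0.0]
contact_force: [0.4, -0.4, -0.5]
gripper_width: 22.5
grasp_force: 59.7
```

carry_out(
  motion=[
    [0, 0, 0, 0, 0, 0.5, -1],
    [0, 0, 0, 0, 0, 1, -1],
    [0, 0, 0, 0, 0, 1.5, -1],
    [0, 0, 0, 0, 0, 1.5, -1],
  ],
)

```text
clock: 21.98
position: [627.1, -4.3, 116.9]
ee_rot: [0.949, -0.314, 0.0, 0.0]
contact_force: [1.0, -0.5, -1.2]
gripper_width: 22.4
grasp_force: 59.7
```

```bash
python3 -c "
from h import *
force(5)"
```

```text
F mean [ 0.86  0.03 -0.4 ]
t 22.23 pos [627.1  -4.3 116.9] yaw 233.4 tilt [-0. -0.] F [ 1.22 -0.1  -0.13] w 22.6 g 59.7 shift [-506.   370.4  117. ] turn None
```

carry_out(
  motion=[
    [0, 0, 0, 0, 0, 4, -1],
    [0, 0, 0, 0, 0, 8, -1],
    [0, 0, 0, 0, 0, 11, -1],
    [0, 0, 0, 0, 0, 13, -1],
    [0, 0, 0, 0, 0, 14.5, -1],
  ],
)

```text
clock: 22.85
position: [627.1, -4.3, 102.3]
ee_rot: [0.949, -0.314, -0.0, 0.0]
contact_force: [0.4, -0.6, -0.1]
gripper_width: 22.7
grasp_force: 59.9
```

carry_out(
  motion=[
    [0, 0, 0, 0, 0, 0.7, -1],
    [0, 0, 0, 0, 0, 1.4, -1],
    [0, 0, 0, 0, 0, 2, -1],
    [0, 0, 0, 0, 0, 2, -1],
  ],
)

```text
clock: 23.35
position: [627.1, -4.3, 100.4]
ee_rot: [0.949, -0.314, 0.0, 0.0]
contact_force: [1.6, -0.5, -0.8]
gripper_width: 22.6
grasp_force: 59.9
```

```bash
python3 -c "
from h import *
force(6)"
```

```text
F mean [ 0.72 -0.48  0.01]
t 23.65 pos [627.1  -4.3 100.4] yaw 233.4 tilt [-0. -0.] F [ 1.18 -0.77  0.21] w 22.6 g 59.9 shift [-506.   370.5  100.4] turn None
```

carry_out(
  motion=[
    [0, 0, 0, 0, 0, 0.5, -1],
    [0, 0, 0, 0, 0, 1, -1],
    [0, 0, 0, 0, 0, 1, 0],
    [0, 0, 0, 0, 0, 1, 0],
    [0, 0, 0, 0, 0, 1, 0],
  ],
)

```text
clock: 24.28
position: [626.9, -4.3, 99.3]
ee_rot: [0.949, -0.314, -0.0, 0.0]
contact_force: [-0.2, -0.3, -1.3]
gripper_width: 42.8
grasp_force: 0.0
```

carry_out(
  motion=[
    [0, 0, 0, 0, 0, -2, 0],
    [0, 0, 0, 0, 0, -15, 0],
    [0, 0, 0, 0, 0, -45, 0],
    [0, 0, 0, 0, 0, -95, 0],
    [0, 0, 0, 0, 0, -140, 0],
  ],
)

```text
clock: 24.9
position: [627.3, -4.4, 242.3]
ee_rot: [0.949, -0.314, 0.001, -0.0]
contact_force: [0.0, 0.2, -0.2]
gripper_width: 42.4
grasp_force: 0.0
```

```bash
python3 - <<'E'
from h import *
force(2); A=get_image("side")["color"]
for k in range(5): get_image("side")
A2=get_image("side")["color"]; D=cv2.absdiff(A,A2).max(2); print((D>25).sum())
cv2.imwrite("pics/s7.png",cv2.resize(A2[110:250,240:380],None,fx=4,fy=4,interpolation=cv2.INTER_NEAREST))
E
```

```text
F mean [ 0.99 -0.18  2.56]
t 25.0 pos [630.2  -4.2 247.5] yaw 233.5 tilt [0.014 0.001] F [ 0.18 -0.34 -0.21] w 42.6 g 0.0 shift [-511.4  374.1  238.6] turn None
4568
```

View pics/s7.png

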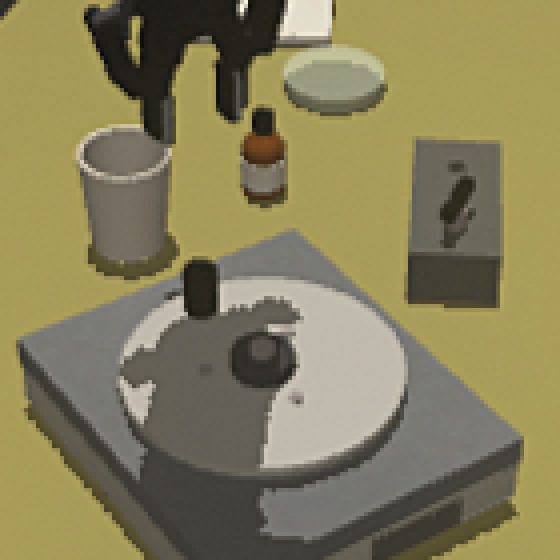

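The picture shows the knob standing upright with its shoulder on the rotor's face (crop (202,290)) and the key still in its block. The gripper is clear above.

```bash
python3 - <<'E'
from h import *
A=get_image("side")["color"]
for k in range(5): get_image("side")
A2=get_image("side")["color"]; print((cv2.absdiff(A,A2).max(2)[150:250]>25).sum()); print(job_done())
E
```

```text
15
the job is handed in; nothing more can be done
None
```

The lock pin is through the rotor's hole and fully home in the slot, let go, with the rotor stopped and the key untouched; the job is handed in at about 26 s, but no verdict came back.

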